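# Feed a wooden coaster into the coaster waxer with the push stick

## Task

Take the push stick by its red handle and use it to feed the wooden coaster lying on the waxer's bed through the low opening under the hood until it meets the sprung end stop hidden inside; press it home with a gentle but firm push of about 10 N for a moment, without ramming it. Do not touch the coaster with the gripper and keep the arm and gripper off the machine. Then draw the stick back out, leaving the coaster inside, lay the stick flat on the worktop clear of the waxer, and leave everything else where it stands.

Things in the scene. Friction and masses are not known exactly. Their poses are not given: they have to be found in the camera images.
- waxer: Fixed coaster waxer: pale wooden bed 370 x 156 mm, top 12 mm above the worktop, and a grey hood 76 mm high (roof knob to 91 mm). Origin at worktop height on the feed centre line, below the hood's front face. x = feed direction into the hood, z up. Bed from x = -170 to +200 mm; hood from x = 0 to 200 mm.
- opening (a point): Middle of the lower edge of the hood's low opening, on the bed's top (waxer x = 0, 12 mm above the worktop), same axes as the waxer. The opening is 20 mm high and 101 mm wide. In front of it two aluminium fences, 28 mm high above the worktop, form a funnel: inner width 144 mm at x = -100 mm, 101 mm at the opening. Inside, the straight channel stays 101 mm wide.
- pad (a point): Point on the bed below the sprung felt pad inside the hood, 85 mm behind the opening. The pad's ramp begins about 15 mm before this point; the pad rests fully on the coaster from when the coaster's front edge is 5 mm past it. It drags on the coaster with a few newtons, differing from day to day, enough to keep it bearing on the end stop when the stick is withdrawn.
- end_gauge: Fixed housing of the end stop, hidden in the hood; origin at waxer (180, 0, 12) mm, same axes. Its rubber stop plate stands, unpressed, anywhere from 30 to 55 mm before (-x of) this origin, set anew each time and not shown: it must be felt. The plate gives 1 mm per 3 N, 9 mm at most. Home means 4 N or more on the plate for 0.3 s; over 20 N on it is ramming.
- coaster: Dark wooden coaster to be fed: disc 95 mm in diameter, 8 mm thick, about 35 g, lying on the waxer's bed in front of the opening. Origin at the centre of its underside, z up; its yaw means nothing.
- push_stick: Wooden push stick, about 150 g, lying flat on the worktop. Origin on its underside below the middle of the upright red handle; x runs along the flat blade to the forked tip, z up. Blade 10 mm thick, 24 mm wide, from x = -27 mm to the fork. For feeding, carry it level with its underside about 2 mm above the bed (14 mm above the worktop).
- handle (a point): Gripping point in the red handle, 50 mm above the stick's underside; the handle is 30 mm along x by 24 mm across, from the blade up to 80 mm height.
- fork (a point): Tip of the stick: line between the ends of the two prongs, 152 mm ahead of the handle. Fork 56 mm wide over all, gap between the prongs 32 mm, 10 mm deep. With the coaster seated in the fork, the coaster's centre is 45 mm beyond this point (197 mm from the stick's origin).
- coaster_3: Top one of a stack of three like coasters (bystander); disc 95 x 8 mm, origin at the centre of its underside.
- espresso_a: Bystander: small white cup with a green band and a handle, 63 x 88 x 51 mm; origin under its middle.
- espresso_b: Bystander: a second cup of the same kind; origin under its middle.
- pepper_mill: Bystander: dark wooden mill, 58 mm wide, 170 mm tall; origin under its middle.
- silver_teapot: Bystander: silver teapot, 140 x 242 x 139 mm; origin under its middle.
- teal_glass: Bystander: teal glass tumbler, 68 mm wide, 84 mm tall; origin under its middle.
There are look-alikes about, which are no part of the job. Leave any turquoise look-alike of the coaster alone.

How it is judged (in metres and radians):
On the way, in this order (a step that is already met when the one before it is completed fails the run):
1. the push stick has driven the coaster partly into the opening (coaster centre less than 30 mm in front of the hood's face) (x of coaster in the frame of waxer above -0.03 m and contact force between push_stick and coaster above 0.2 N).
2. the stick presses the coaster against the end stop with at least 4 N for 0.3 s (contact force between coaster and end_gauge above 4 N and contact force between push_stick and coaster above 1 N), for 0.3 s.
At the end, for the whole second after the job is handed in: The coaster rests flat in the hood (tilt under 0.1 rad, centre 72 to 114 mm behind the hood's front face), still bearing on the end stop (over 0.5 N), and the push stick lies flat on the worktop (underside within 6 mm of it, tilt under 0.1 rad), at rest, not touching the waxer (x of coaster in the frame of waxer between 0.072 and 0.114 m and angle between each of coaster, push_stick's own z axis and vertical below 0.1 rad and linear speed of each of coaster, push_stick below 0.02 m/s and height (world z) of push_stick between -0.006 and 0.006 m and contact force between push_stick and waxer below 0.1 N and contact force between coaster and end_gauge above 0.5 N).
It fails at once if the coaster is rammed: more than 20 N on the end stop (contact force between coaster and end_gauge above 20 N).
It fails at once if the gripper touches the coaster instead of using the stick (over 0.5 N) (contact force between any of the fingers, the arm and coaster above 0.5 N).
It fails at once if the arm or gripper bears on the waxer (over 3 N) (contact force between any of the fingers, the arm and waxer above 3 N).
It fails at once if the pepper mill or the coaster stack is shifted by more than 30 mm (distance of any of pepper_mill, coaster_3 from where it was at the start of the episode above 0.03 m).
It also fails if it takes over 72 s, if anything falls off the work surface, if the arm or the gripper's body presses on something with over 40 N, if the wrist force passes 120 N, or if a joint passes its speed limit or range.

## Robot

A 6-joint arm with a two-finger parallel gripper is mounted at the origin on a cart in front of the work surface, level with it; the furniture and walls round the work are solid. World frame = base frame: x ahead of the robot, y to its left, z up, the work surface at z = 0. Lengths are in m, angles in degrees, forces in N, time in s.
With the tool pointing down it reaches from about 0.35 to 0.875 m from the base axis. Payload 4.2 kg.
Tool frame: the origin (TCP) lies between the finger pads; the fingertips stand 11 mm ahead of it and the grasp point (between the pads) lies 8 mm behind it (robot.tip_extent is the distance from the TCP to the fingertips, in m); z points along the fingers, y is the direction in which the jaws open and shut (so a half turn about z gives the same grasp; the last joint's range is limited). The gripper opens to 85 mm and grips with 20 to 120 N. Pads are 22 mm wide; open, the fingers measure 114 mm over their backs; the gripper's body (76 mm by 85 mm) begins 54 mm behind the grasp point. The pads swing forward as they close: fully open they stand 13 mm farther back than shut.
Start: joints at [79.618, 22.042, 0.453, 0, -68.411, -14.817], TCP at [0.266, 0.566, 0.242] pointing down, gripper open.
Joint ranges: [-179.83, 179.83], [-69.29, 118.12], [-61.27, 80.66], [-181.25, 117.63], [-171.15, -9.14], [-177.46, 177.46]. Speed limits (degrees/s): [159.86, 159.86, 180, 180, 180, 180].

## Interface

Orientations are given as a 3x3 rotation matrix whose columns are the frame's x, y, z axes.
In Python, from station import robot gives the robot as it stands.
- The arm moves only by the shell command python3 -m handwheel 'ROWS' [FORCE]. ROWS is text: rows parted by semicolons, each of 7 numbers parted by spaces: the turn, a rotation vector about the tool's x, y, z in degrees, then the shift along the tool's x, y, z in cm, then the closure, from 0 (fully open) to 1 (shut). A call has 1 to 10 rows; each row shifts and turns the commanded pose from where the row before left it, along the tool's axes as they then stand; what a row does not reach is not made up. A row lasts 1/8 s, in which the tool goes at most 62.5 mm and 10.7 degrees, less where a joint would pass 70% of its speed; a pose out of reach is approached as far as the arm can. A call is refused whole if a number of a shift passes 6.25 or a number of a turn 10.7, either way. A call with a gripper value outside its range is refused whole. The fingers move at their own pace and stop on an object; FORCE is the grip in N (left out, the last holds). Time passes only in rows, so rows that do not move let the fingers close. It gives the time, the measured TCP pose, the force and the opening at its end, in the units of the state.
- robot.get_obs(): the state, without advancing time (a new reading comes with each control period).
- robot.read_camera(name): name is "scene" or "side" or "wrist"; returns the picture (400x640x3 uint8, red, green, blue); there is no depth.
- robot.calibration(name): a dict with "fx", "fy", "cx", "cy" (pixels), "xyz" and "attitude" of the camera in the world. Camera axes: x right, y up, looking along -z (the intrinsics and any distortion apply to the point x, -y, -z); pixel columns grow to the right and rows downward; lengths in m; the calibration is good to about 2 mm. A picture is of the moment at which its call begins: read the wrist's pose just before it. calibration takes no time and is no camera call; for the wrist camera it gives the pose at the moment of the call.
- robot.sign_off(): hands the job in, once; it reports no verdict.
Trained networks look in the newest picture that a camera, given by its name, has taken for a name from the list of things; names that differ only in an ending like _2 or _b are one class to them, and where a whole thing is asked for, a point or a joint stands for the part that bears it (a point fixed in the world has none). Each returns a list of dicts, best first, with "score" (0 to 1); they miss things now and then, are a little off and sometimes report something else, mostly with a low value. They report only what shows in the picture. A call takes as long as a camera call. They do not tell look-alikes from the thing itself.
- robot.find_in(camera, thing): "extent" ([left, top, right, bottom] in pixels, round what is visible of it).
- robot.silhouettes(camera, thing): "mask" (400x640 bool, what is visible of it) and "extent" ([left, top, right, bottom] in pixels, round what is visible of it).
The state is a dict: "clock": time; "joint_pos": joint angles; "dq": joint speeds; "joint_torque": joint torques, N m; "tcp_pos": TCP position; "tool_rot": TCP orientation; "wrist_force": force on the tool from outside, world axes, zero at the start; "wrist_torque": the same for the moment, N m; "finger_gap": opening from 0.0 (shut) to 1.0 (fully open).
Only numpy, scipy, OpenCV 4.12 (cv2) and the standard library are available. Lean on these libraries where they do the work, as an engineer would, in place of code of your own. Each camera call takes 0.05 s, during which the arm holds its last target.

## Working session

There is one attempt and no reset: what is moved stays moved. The work goes in short steps, Python scripts to look and compute and a shell command to move; the robot and the scene stay as the last step left them, time stands still between calls to the robot, and variables do not carry over. Pictures are saved under pics/ and viewed, and the job is handed in when it is done.

```bash
mkdir -p pics; ls
cat > h.py <<'E'
import numpy as np, cv2
from station import robot
def save(cam,fn):
    im=robot.read_camera(cam); cv2.imwrite('pics/'+fn,im[:,:,::-1]); return im
def ray(cam,u,v,cal=None):
    c=cal or robot.calibration(cam)
    d=np.array([(u-c['cx'])/c['fx'],-(v-c['cy'])/c['fy'],-1.0])
    return np.array(c['xyz']),np.array(c['attitude'])@d
def onz(cam,u,v,z,cal=None):
    o,d=ray(cam,u,v,cal); return o+d*(z-o[2])/d[2]
def proj(cam,p,cal=None):
    c=cal or robot.calibration(cam)
    q=np.array(c['attitude']).T@(np.array(p)-np.array(c['xyz']))
    return np.array([c['cx']+c['fx']*q[0]/-q[2],c['cy']-c['fy']*q[1]/-q[2]])
E
python3 - <<'E'
from h import *
for c in ['scene','side','wrist']:
    save(c,c+'0.png'); print(c,robot.calibration(c))
o=robot.get_obs(); print(o['clock'],o['tcp_pos'],o['tool_rot'],o['wrist_force'])
E
```

```text
pics
scene {'fx': 379.8550184271944, 'fy': 379.8550184271944, 'cx': 316.46027663186806, 'cy': 199.81767300023256, 'xyz': array([-0.05505647, -0.19057978,  1.0746951 ]), 'attitude': array([[ 0.36851799,  0.78488161, -0.49815194],
       [-0.92961359,  0.31322241, -0.19419139],
       [ 0.0036151 ,  0.53465183,  0.8450647 ]])}
side {'fx': 390.18344075277633, 'fy': 390.18344075277633, 'cx': 315.32486408215897, 'cy': 199.79710515138552, 'xyz': array([-0.25562614, -0.16032746,  0.9448118 ]), 'attitude': array([[ 2.34259368e-01,  7.27804476e-01, -6.44533315e-01],
       [-9.72173922e-01,  1.74936653e-01, -1.55804468e-01],
       [-6.42688195e-04,  6.63097137e-01,  7.48533082e-01]])}
wrist {'fx': 300.99456758777296, 'fy': 300.99456758777296, 'cx': 324.251191786847, 'cy': 194.1653484374013, 'xyz': array([0.33924945, 0.53075517, 0.3730652 ]), 'attitude': array([[-0.42499003,  0.85804699,  0.28833806],
       [-0.90519271, -0.40394272, -0.13212283],
       [ 0.00310447, -0.31715239,  0.94836951]])}
0.15 [0.26590505 0.56516372 0.24146948] [[ 9.04788994e-01 -4.25859721e-01 -6.11644066e-04]
 [-4.25860149e-01 -9.04787703e-01 -1.53167775e-03]
 [ 9.88718290e-05  1.64632000e-03 -9.99998640e-01]] [0.14976168 0.16119656 0.13587161]
```

View pics/scene0.png

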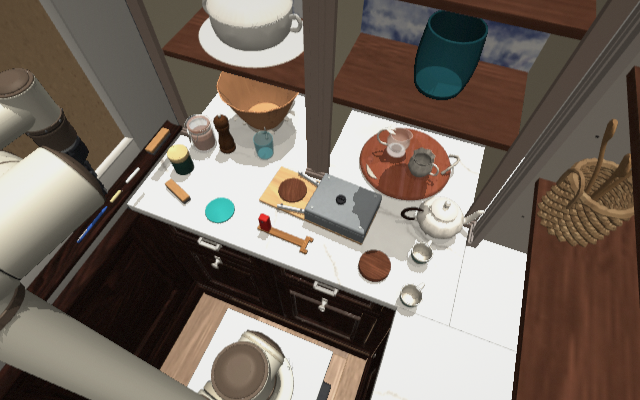

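View pics/side0.png

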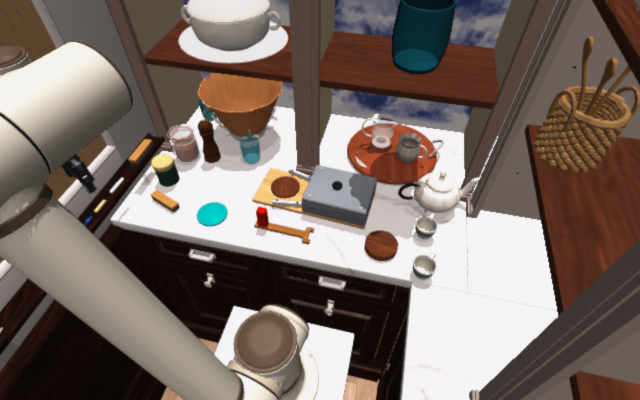

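View pics/wrist0.png

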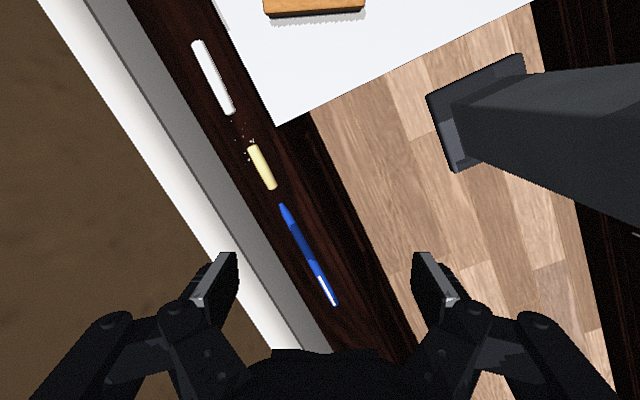

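Run:
```python
from h import *
for c in ['scene','side']:
  for t in ['push_stick','handle','fork','coaster','waxer','opening','coaster_3','espresso_a','pepper_mill','silver_teapot','teal_glass']:
    try: print(c,t,[(round(d['score'],2),[round(x) for x in d['extent']]) for d in robot.find_in(c,t)[:4]])
    except Exception as e: print(t,e)
```

```text
scene push_stick [(0.64, [258, 215, 312, 254])]
scene handle [(0.95, [257, 214, 313, 251])]
scene fork [(0.65, [261, 215, 313, 251]), (0.21, [253, 131, 275, 159])]
scene coaster [(0.97, [278, 177, 305, 198]), (0.84, [359, 247, 392, 283]), (0.73, [204, 198, 237, 221]), (0.58, [214, 116, 238, 152])]
scene waxer [(0.93, [261, 166, 383, 241])]
scene opening [(0.64, [261, 164, 382, 244])]
scene coaster_3 [(0.97, [278, 177, 305, 198]), (0.84, [359, 247, 392, 283]), (0.73, [204, 198, 237, 221]), (0.58, [214, 116, 238, 152])]
scene espresso_a [(0.82, [402, 285, 423, 308]), (0.4, [256, 215, 312, 253])]
scene pepper_mill [(0.81, [213, 116, 237, 155])]
scene silver_teapot [(0.92, [400, 198, 486, 239])]
scene teal_glass [(0.93, [254, 130, 272, 157])]
side push_stick [(0.58, [255, 208, 313, 243])]
side handle [(0.7, [255, 209, 318, 243])]
side fork [(0.62, [253, 210, 315, 245]), (0.56, [253, 165, 378, 229])]
side coaster [(0.91, [272, 177, 299, 197]), (0.87, [199, 200, 227, 226]), (0.64, [362, 230, 397, 256])]
side waxer [(0.87, [252, 165, 381, 228])]
side opening [(0.7, [256, 209, 315, 243])]
side coaster_3 [(0.91, [272, 177, 299, 197]), (0.87, [199, 200, 227, 226]), (0.64, [362, 230, 397, 256])]
side espresso_a [(0.61, [417, 212, 437, 239])]
side pepper_mill [(0.95, [196, 119, 222, 160])]
side silver_teapot [(0.92, [400, 169, 481, 212])]
side teal_glass [(0.85, [240, 135, 260, 164]), (0.62, [254, 207, 314, 244])]
```

The scene view shows the red handle at about (264,222), the fork near (307,245), the coaster on the bed at (292,188), the hood around (342,207), and the turquoise look-alike at (220,210). I'll zoom in and take rough positions.

Run:
```python
from h import *
for c,b in (('scene',(240,150,400,270)),('side',(240,150,400,270))):
    im=cv2.imread(f'pics/{c}0.png')[b[1]:b[3],b[0]:b[2]]
    cv2.imwrite(f'pics/{c}0z.png',cv2.resize(im,None,fx=5,fy=5,interpolation=cv2.INTER_CUBIC))
print('coaster',onz('scene',291.5,187.5,.02),onz('side',285.5,187,.02))
print('handle top',onz('scene',264,217,.08),onz('side',262,210,.08))
print('fork',onz('scene',309,246,.01),onz('side',312,236,.01))
print('knob',onz('scene',341,199,.09),onz('side',337,185,.09))
```

```text
coaster [0.58108435 0.1475398  0.02      ] [0.57216774 0.13980866 0.02      ]
handle top [0.41584961 0.16213408 0.08      ] [0.41460709 0.1605033  0.08      ]
fork [0.40759374 0.01339843 0.01      ] [0.40794131 0.01030185 0.01      ]
knob [ 0.55611628 -0.03323739  0.09      ] [ 0.55395987 -0.0322002   0.09      ]
```

View pics/scene0z.png

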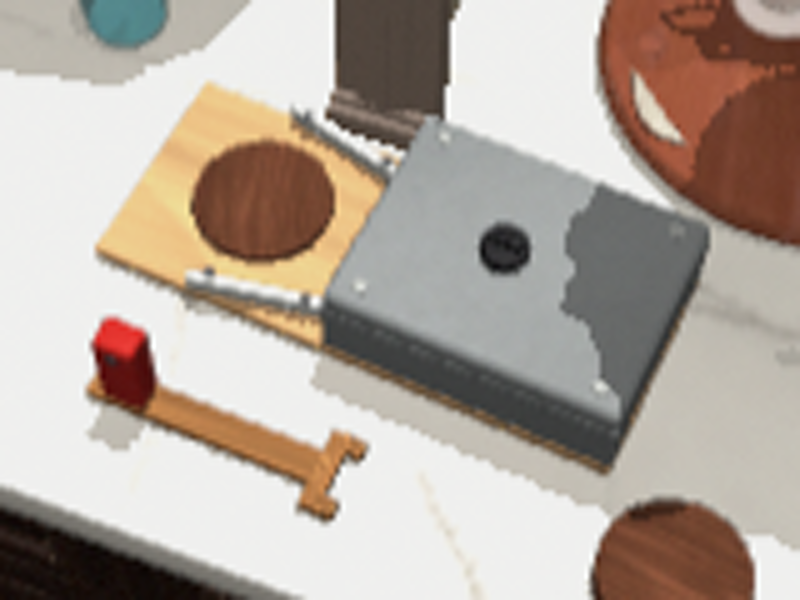

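View pics/side0z.png

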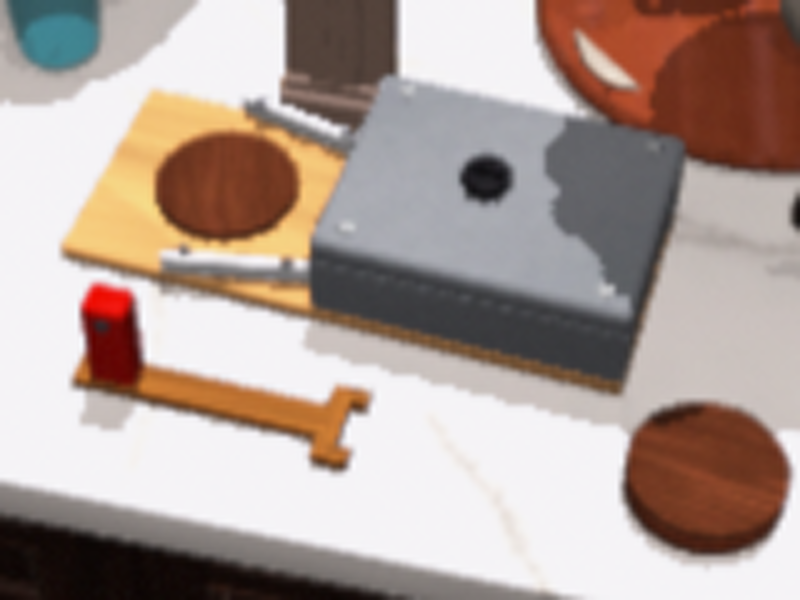

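```bash
python3 -m handwheel '0 0 0 4.1 3.7 -0.6 0;0 0 0 4.1 3.7 -0.6 0;0 0 0 4.1 3.7 -0.6 0;0 0 0 4.1 3.7 -0.6 0;0 0 0 4.1 3.7 -0.6 0;0 0 0 4.1 3.7 -0.6 0;0 0 0 4.1 3.7 -0.6 0;0 0 0 4.1 3.7 -0.6 0;0 0 0 4.1 3.7 -0.6 0;0 0 0 4.1 3.7 -0.6 0'
python3 -m handwheel '0 0 10.2 0 0 0 0;0 0 10.2 0 0 0 0;0 0 10.2 0 0 0 0;0 0 10.2 0 0 0 0;0 0 10.2 0 0 0 0;0 0 10.2 0 0 0 0;0 0 10.2 0 0 0 0;0 0 0 0 0 0 0;0 0 0 0 0 0 0'
python3 - <<'E'
from h import *
o=robot.get_obs(); print(o['tcp_pos'],o['joint_pos'],o['wrist_force'])
cal=robot.calibration('wrist'); save('wrist','wrist1.png')
import pickle; pickle.dump(cal,open('cal1.pkl','wb'))
for t in ['push_stick','coaster','waxer','handle','fork']:
    print(t,[(round(d['score'],2),[round(x) for x in d['extent']]) for d in robot.find_in('wrist',t)[:4]])
E
```

```text
clock: 2.5
tcp_pos: [0.4799, 0.0545, 0.3029]
tool_rot: [[0.905, -0.425, 0.001], [-0.425, -0.905, 0.0], [0.001, -0.001, -1.0]]
wrist_force: [0.9, 0.7, -0.3]
finger_gap: 0.999
clock: 3.62
tcp_pos: [0.4795, 0.0561, 0.3024]
tool_rot: [[-0.112, -0.994, 0.0], [-0.994, 0.112, 0.0], [-0.0, -0.0, -1.0]]
wrist_force: [0.2, 0.9, -1.1]
finger_gap: 1.002
[0.47950832 0.0561423  0.30238393] [ 2.60084528e+01  5.63452119e+00 -1.28444072e+01  1.99233574e-03
 -7.15111519e+01 -3.24629324e+01] [ 0.18424298  0.90331499 -1.12410249]
push_stick [(0.73, [350, 116, 391, 248])]
coaster [(0.84, [237, 192, 301, 249]), (0.83, [350, 286, 407, 334])]
waxer [(0.63, [162, 0, 328, 271])]
handle [(0.6, [354, 114, 392, 250])]
fork [(0.88, [351, 119, 395, 253])]
```

View pics/wrist1.png

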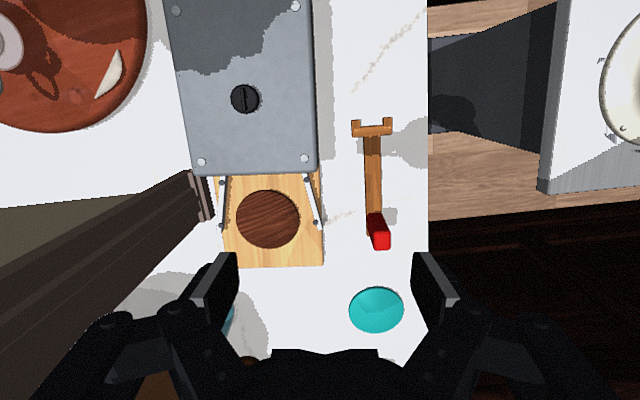

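The wrist view shows the hood with its knob at (245,98), the coaster on the bed at (268,219), and the stick with its handle top at (380,239) and fork at (372,125). The mullion foot is at (205,195), and the turquoise look-alike is at (376,310). I'll zoom in to measure.

Run:
```python
from h import *
im=cv2.imread('pics/wrist1.png')
cv2.imwrite('pics/w1a.png',cv2.resize(im[150:280,190:340],None,fx=5,fy=4.6,interpolation=cv2.INTER_CUBIC)[:600])
cv2.imwrite('pics/w1b.png',cv2.resize(im[105:265,330:420],None,fx=3.75,fy=3.75,interpolation=cv2.INTER_CUBIC))
m=robot.silhouettes('wrist','coaster')
for d in m[:3]:
    ys,xs=np.nonzero(d['mask']); print(d['score'],xs.mean(),ys.mean())
m=robot.silhouettes('wrist','push_stick')
for d in m[:3]:
    ys,xs=np.nonzero(d['mask']); print(d['score'],d['extent'])
```

```text
0.86 375.8130120481928 309.7951807228916
0.77 267.55290915277305 219.08608370193943
0.82 [350.0, 116.3, 391.0, 248.3]
```

View pics/w1a.png

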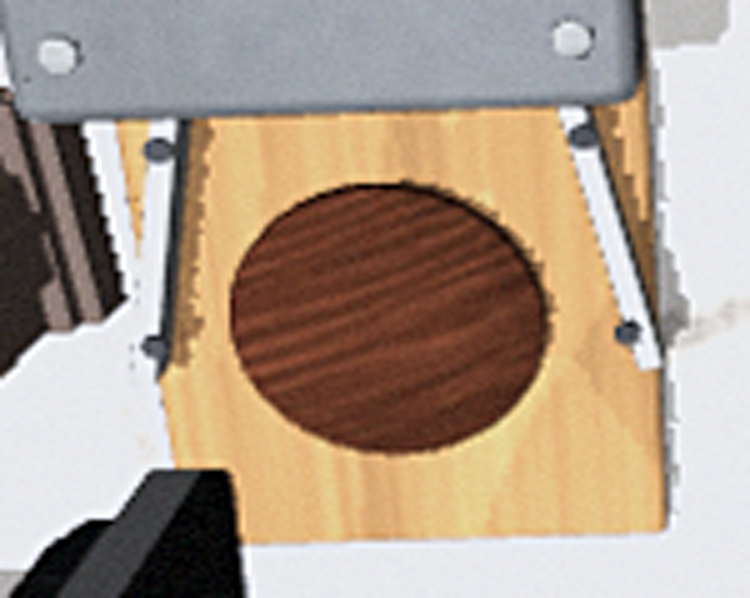

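View pics/w1b.png

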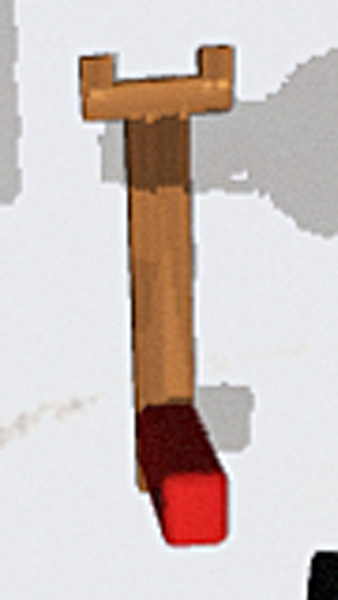

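Run:
```python
from h import *
import pickle; cal=pickle.load(open('cal1.pkl','rb'))
P=lambda u,v,z:onz('wrist',u,v,z,cal)[:2]
A=lambda u,v:(190+u/5,150+v/4.6)
B=lambda u,v:(330+u/3.75,105+v/3.75)
for n,q,z in [('bedcorner',A(665,527),.012),('bed front left pt',A(240,543),.012),('bed right mid',A(655,300),.012),
 ('fenceR end in',A(640,368),.028),('fenceR root in',A(562,110),.028),('fenceL end in',A(158,375),.028),('fenceL root in',A(182,122),.028),
 ('hood FL',A(20,118),.076),('hood FR',A(640,95),.076),('rivFL',A(57,56),.076),('rivFR',A(573,39),.076),('rivRR',(296,6),.076),('rivRL',(176,12),.076),('knob',(245,98),.091),('coaster',(267.5,219.1),.02),
 ('prongL',B(97,58),.01),('prongR',B(216,46),.01),('bladeL top',B(128,130),.01),('bladeR',B(190,128),.01),('bladeL low',B(137,400),.01),('bladeR low',B(194,395),.01),
 ('handle top c',B(196,508),.08),('ht tl',B(163,475),.08),('ht br',B(227,545),.08),('mullion',A(125,300),0),('mullion2',A(5,370),0),('fakecoaster',(376,310),.008)]:
    print(n,np.round(P(*q,z),4))
c=robot.calibration
for n,cam,u,v,z in [('glass','scene',263,156,0),('glass','side',250,162,0),('mill','scene',228,150,0),('mill','side',212,158,0),('mullS','scene',240+445/5,150+140/5,0)]:
    print(n,cam,onz(cam,u,v,z)[:2])
```

```text
bedcorner [0.5003 0.2326]
bed front left pt [0.6368 0.2236]
bed right mid [0.4937 0.1476]
fenceR end in [0.4999 0.164 ]
fenceR root in [0.5114 0.0766]
fenceL end in [0.6421 0.1504]
fenceL root in [0.6171 0.0685]
hood FL [0.639  0.0519]
hood FR [0.487  0.0627]
rivFL [0.6259 0.0365]
rivFR [0.5013 0.0459]
rivRR [ 0.489  -0.1141]
rivRL [ 0.6141 -0.1226]
knob [ 0.5555 -0.0302]
coaster [0.5732 0.1416]
prongL [0.4301 0.0143]
prongR [0.3866 0.0149]
bladeL top [0.4207 0.0418]
bladeR [0.3976 0.0436]
bladeL low [0.4247 0.1503]
bladeR low [0.4017 0.1508]
handle top c [0.4145 0.1641]
ht tl [0.4251 0.1502]
ht br [0.4043 0.1798]
mullion [0.6581 0.134 ]
mullion2 [0.7016 0.1552]
fakecoaster [0.4205 0.3335]
glass scene [0.680911   0.30454983]
glass side [0.67762003 0.30298817]
mill scene [0.65874268 0.43523839]
mill side [0.66565596 0.44225219]
mullS scene [0.67800323 0.04897011]
```

```bash
python3 -m handwheel '0 0 -4.2 0 0 0 0;0 0 0 -2.7 1.8 4 0;0 0 0 -2.7 1.8 4 0;0 0 0 -2.7 1.8 4 0;0 0 0 -2.5 1.5 4.2 0;0 0 0 0 0 0 0;0 0 0 0 0 0 0'
python3 - <<'E'
from h import *
o=robot.get_obs(); print(o['tcp_pos'],o['tool_rot'])
cal=robot.calibration('wrist'); save('wrist','wrist2.png')
import pickle; pickle.dump(cal,open('cal2.pkl','wb'))
for d in robot.silhouettes('wrist','push_stick')[:2]: print(d['score'],d['extent'])
E
```

```text
clock: 4.9
tcp_pos: [0.416, 0.1654, 0.1413]
tool_rot: [[-0.041, -0.999, 0.002], [-0.999, 0.041, 0.001], [-0.001, -0.002, -1.0]]
wrist_force: [0.5, 0.3, -0.4]
finger_gap: 1.003
[0.41597672 0.16539054 0.14125503] [[-4.09075818e-02 -9.99161510e-01  1.68710498e-03]
 [-9.99162681e-01  4.09087158e-02  6.43224713e-04]
 [-7.11702674e-04 -1.65937957e-03 -9.99998370e-01]]
0.71 [288.8, 0.0, 363.0, 233.4]
```

View pics/wrist2.png

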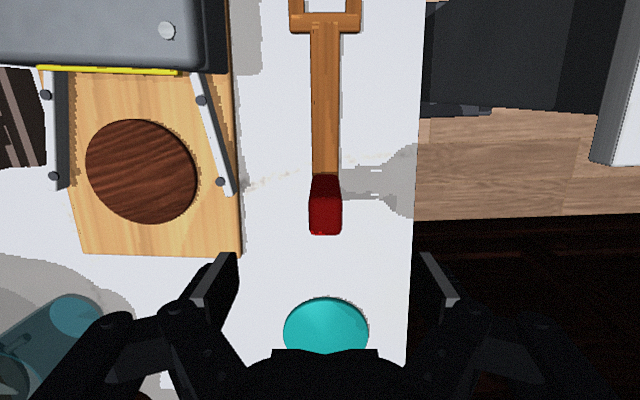

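The handle top spans u 308–343 and v 200–235, the blade centre runs from (326,40) to (325,172), and the coaster is at about (141,171). I'll measure from this closer view.

Run:
```python
from h import *
import pickle; cal=pickle.load(open('cal2.pkl','rb'))
im=cv2.imread('pics/wrist2.png')
cv2.imwrite('pics/w2b.png',cv2.resize(im[0:250,270:380],None,fx=2.4*2,fy=2.4,interpolation=cv2.INTER_CUBIC))
P=lambda u,v,z:np.round(onz('wrist',u,v,z,cal)[:2],4)
# subpixel blade centre from mask
hsv=cv2.cvtColor(im,cv2.COLOR_BGR2HSV)
for v in (50,80,110,140,165):
    r=np.nonzero(hsv[v,295:360,1]>90)[0]; a,b=295+r.min(),296+r.max(); print(v,a,b,P((a+b)/2,v,.01),P(a,v,.01)-P(b,v,.01))
for v in (205,215,225):
    r=np.nonzero(hsv[v,295:360,1]>90)[0]; a,b=295+r.min(),296+r.max(); print(v,a,b,P((a+b)/2,v,.08),P(a,v,.08)-P(b,v,.08))
print('handle top rear',P(326,235,.08),'front',P(326,200,.08), 'tilt root',P(325,173,.01))
print('coaster',P(141,171,.02), 'crossbar rear', P(325,33,.01))
print('fence ends',P(233,193,.028),P(55,190,.028),'bed corner',P(241,256,.012),P(85,252,.012))
```

```text
50 310 340 [0.4102 0.0511] [ 0.0237 -0.001 ]
80 311 339 [0.4111 0.0733] [ 0.0228 -0.0009]
110 311 339 [0.412 0.097] [ 0.0235 -0.0009]
140 312 339 [0.4126 0.1221] [ 0.0234 -0.0009]
165 312 338 [0.4139 0.1442] [ 0.0232 -0.001 ]
205 309 342 [0.4142 0.1561] [ 0.0226 -0.0009]
215 309 342 [0.4145 0.1634] [ 0.0228 -0.0009]
225 309 342 [0.4148 0.171 ] [ 0.0231 -0.0009]
handle top rear [0.4147 0.1787] front [0.4137 0.1525] tilt root [0.4142 0.1515]
coaster [0.5727 0.1408] crossbar rear [0.4098 0.039 ]
fence ends [0.4934 0.1614] [0.6448 0.1526] bed corner [0.4997 0.2314] [0.6512 0.221 ]
```

View pics/w2b.png

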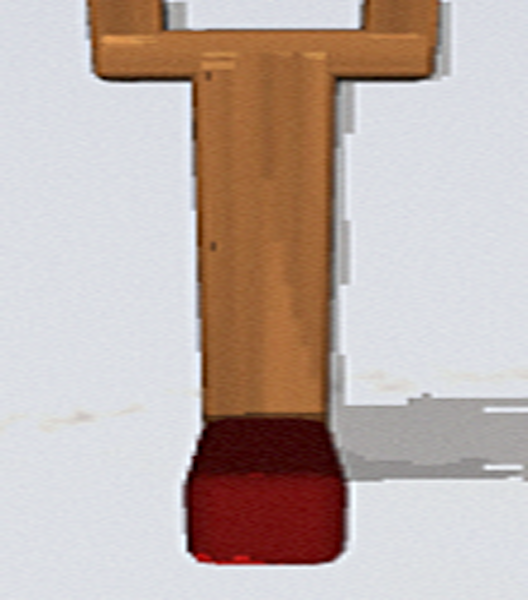

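```bash
python3 -m handwheel '0 0 0 -0.06 0.14 3 0;0 0 0 0 0 3 0;0 0 0 0 0 2.5 0;0 0 0 0 0 1.4 0;0 0 0 0 0 0 0'
python3 -m handwheel '0 0 0 0 0 0 1;0 0 0 0 0 0 1;0 0 0 0 0 0 1;0 0 0 0 0 0 1;0 0 0 0 0 0 1;0 0 0 0 0 0 1;0 0 0 0 0 0 1;0 0 0 0 0 0 1' 80
```

```text
clock: 5.62
tcp_pos: [0.4142, 0.1652, 0.0415]
tool_rot: [[-0.043, -0.999, 0.0], [-0.999, 0.043, -0.0], [0.0, -0.0, -1.0]]
wrist_force: [-0.8, 0.1, 0.7]
finger_gap: 1.001
clock: 6.62
tcp_pos: [0.4141, 0.1659, 0.0418]
tool_rot: [[-0.042, -0.999, 0.001], [-0.999, 0.042, 0.001], [-0.001, -0.001, -1.0]]
wrist_force: [0.2, -0.8, 5.4]
finger_gap: 0.279
```

```bash
python3 -m handwheel '0 0 0 0 0 -2 1;0 0 0 0 0 -5 1;0 0 0 0 0 -5 1;0 0 1.9 0 0 0 1;0 0 0 -4.1 -3.2 0 1;0 0 0 -4.1 -3.2 0 1;0 0 0 -4.1 -3.2 0 1;0 0 0 -4.1 -3.2 0 1;0 0 0 -4.1 -3.1 0 1;0 0 0 0 0 0 1'
python3 -m handwheel '0 0 0 0 0 0 1;0 0 0 0 0 0 1'
python3 - <<'E'
from h import *
o=robot.get_obs(); print(o['tcp_pos'],o['tool_rot'][:,0],o['wrist_force'],o['wrist_torque'],o['joint_pos'])
import pickle; pickle.dump(robot.calibration('wrist'),open('cal3.pkl','wb'))
save('wrist','wrist3.png');save('side','side3.png');save('scene','scene3.png')
E
```

```text
clock: 7.88
tcp_pos: [0.5879, 0.3597, 0.1562]
tool_rot: [[-0.075, -0.997, -0.005], [-0.997, 0.075, -0.003], [0.003, 0.004, -1.0]]
wrist_force: [-0.9, -1.1, -2.4]
finger_gap: 0.269
clock: 8.12
tcp_pos: [0.5866, 0.3571, 0.1606]
tool_rot: [[-0.076, -0.997, -0.002], [-0.997, 0.076, -0.001], [0.001, 0.002, -1.0]]
wrist_force: [0.5, 0.3, -2.6]
finger_gap: 0.272
[0.58657031 0.35711351 0.16062966] [-0.07550202 -0.99714489  0.00123332] [ 0.47715568  0.29847194 -2.60529052] [ 0.01930242 -0.00073449 -0.04503789] [ 4.47798676e+01  3.14327740e+01  3.86475229e+00 -2.57753565e-02
 -6.25452614e+01 -4.90980887e+01]
```

View pics/wrist3.png

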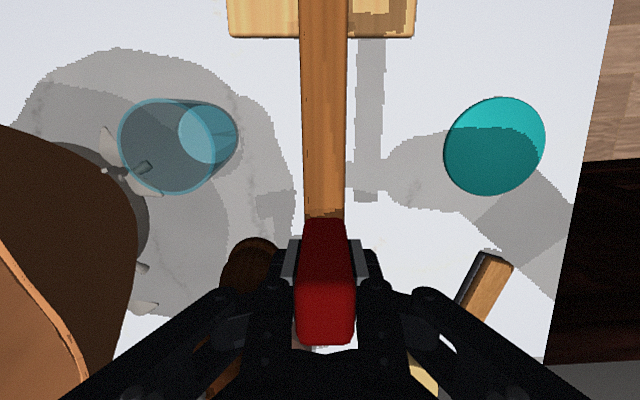

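View pics/side3.png

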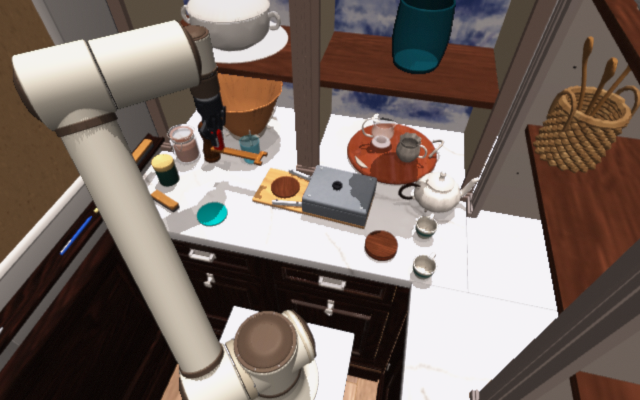

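The wrist view shows the stick level between the pads. The pepper mill's top is at about (248,262), close to the left finger, with the glass at (165,145) and the bowl at left (60,250). I'll check clearance before lowering.

Run:
```python
from h import *
import pickle; cal=pickle.load(open('cal3.pkl','rb'))
print(cal['xyz'])
P=lambda u,v,z:np.round(onz('wrist',u,v,z,cal)[:2],4)
for n,u,v,z in [('mill l',220,285,.17),('mill top',250,238,.17),('mill r',280,262,.17),('mill mid',250,262,.17),('glass base c',208,133,0),('glass top r',215,140,.084),('glass top l',118,140,.084),('bowl edge',137,230,.1),('bowl edge',137,230,.14),('bedfrontL',229,37,.012),('bedfrontR',414,37,.012)]:
    print(n,P(u,v,z))
print('blade centre',P(323.5,40,.129),P(324,150,.129))
for c in ('scene','side'):
    d=robot.find_in(c,'pepper_mill'); print(c,[(round(x['score'],2),x['extent']) for x in d[:2]])
# mill top from initial detections: tops
print(onz('scene',225,117,.17),onz('side',207,121,.17))
```

```text
[0.58040481 0.27621678 0.2923004 ]
mill l [0.6358 0.3581]
mill top [0.6178 0.3347]
mill r [0.6059 0.348 ]
mill mid [0.6197 0.3469]
glass base c [0.693  0.3028]
glass top r [0.6568 0.3002]
glass top l [0.7231 0.2952]
bowl edge [0.717  0.3561]
bowl edge [0.6886 0.3395]
bedfrontL [0.6555 0.2248]
bedfrontR [0.5012 0.2362]
blade centre [0.5784 0.251 ] [0.5821 0.3048]
scene [(0.62, [220.2, 146.2, 230.1, 151.3])]
side [(0.7, [200.0, 124.1, 220.5, 160.1])]
[0.6650409  0.41263165 0.17      ] [0.66045951 0.42103456 0.17      ]
```

Run:
```python
from h import *
import pickle; cal=pickle.load(open('cal3.pkl','rb'))
for p in [(.665,.42,.17),(.67,.43,.17),(.67,.43,0),(.67,.43,.08),(.635,.43,.17)]: print(p,proj('wrist',p,cal).round())
im=cv2.imread('pics/wrist3.png'); cv2.imwrite('pics/w3z.png',cv2.resize(im[200:360,180:330],None,fx=4,fy=3.7))
im=cv2.imread('pics/side3.png'); cv2.imwrite('pics/s3z.png',cv2.resize(im[70:190,150:310],None,fx=5,fy=5))
im=cv2.imread('pics/scene3.png'); cv2.imwrite('pics/c3z.png',cv2.resize(im[70:210,150:340],None,fx=4.2,fy=4.2))
```

```text
(0.665, 0.42, 0.17) [187. 386.]
(0.67, 0.43, 0.17) [182. 400.]
(0.67, 0.43, 0) [252. 250.]
(0.67, 0.43, 0.08) [230. 296.]
(0.635, 0.43, 0.17) [245. 396.]
```

View pics/w3z.png

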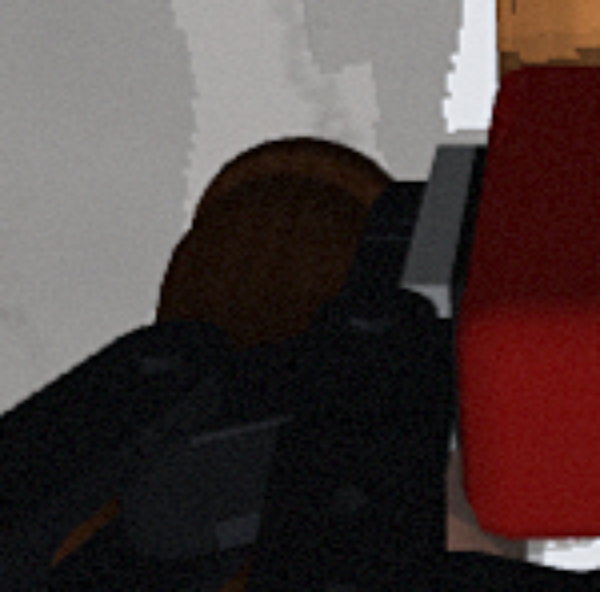

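View pics/s3z.png

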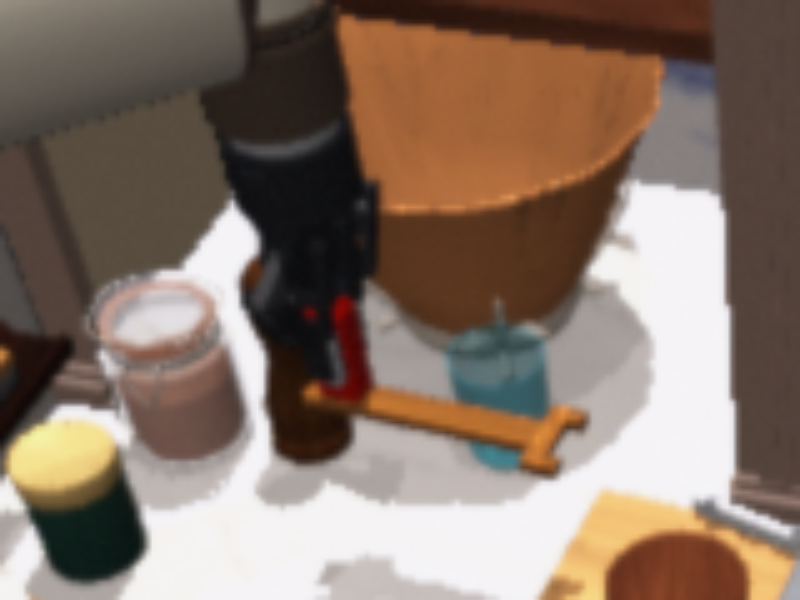

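View pics/c3z.png

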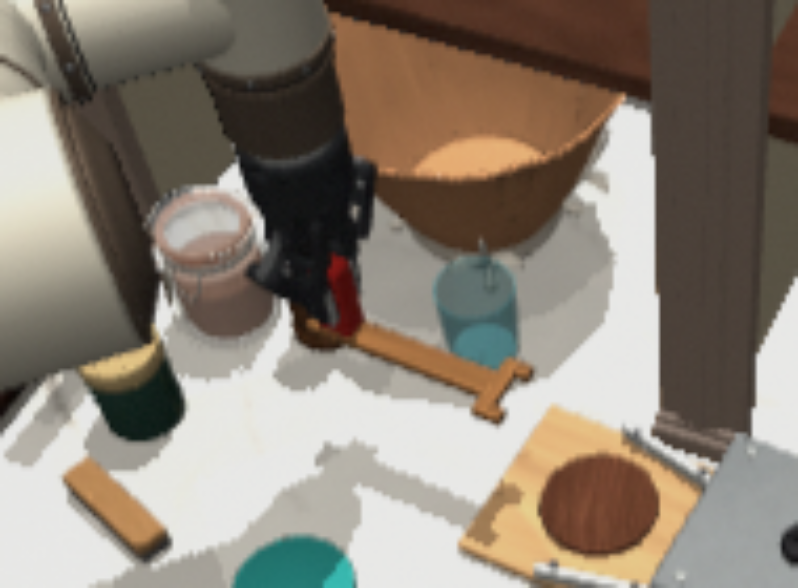

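```bash
python3 -m handwheel '0 0 0 0 0 3 1;0 0 0 0 0 3 1;0 0 0 0 0 2.5 1;0 0 0 0 0 1 1;0 0 0 0 0 0.4 1;0 0 0 0 0 0 1;0 0 0 0 0 0 1'
python3 -m handwheel '0 0 0 0 0 0 1;0 0 0 0 0 0 1'
python3 - <<'E'
from h import *
o=robot.get_obs(); print(o['tcp_pos'],o['tool_rot'][:,0],o['wrist_force'],o['wrist_torque'])
import pickle; pickle.dump(robot.calibration('wrist'),open('cal4.pkl','wb'))
save('wrist','wrist4.png');im=save('scene','scene4.png')
cv2.imwrite('pics/c4z.png',cv2.resize(im[70:210,150:340,::-1],None,fx=4.2,fy=4.2))
E
```

```text
clock: 9.25
tcp_pos: [0.5881, 0.3586, 0.0636]
tool_rot: [[-0.075, -0.997, 0.002], [-0.997, 0.075, 0.001], [-0.002, -0.002, -1.0]]
wrist_force: [0.2, -0.6, -2.2]
finger_gap: 0.269
clock: 9.5
tcp_pos: [0.5877, 0.3582, 0.0628]
tool_rot: [[-0.075, -0.997, 0.001], [-0.997, 0.075, 0.0], [-0.001, -0.0, -1.0]]
wrist_force: [0.3, 0.3, -2.8]
finger_gap: 0.268
[0.58768598 0.35824941 0.06275129] [-7.49627096e-02 -9.97186199e-01 -5.25147009e-04] [ 0.28062497  0.25976456 -2.78661373] [ 0.06280442 -0.05840884  0.01393816]
```

View pics/wrist4.png

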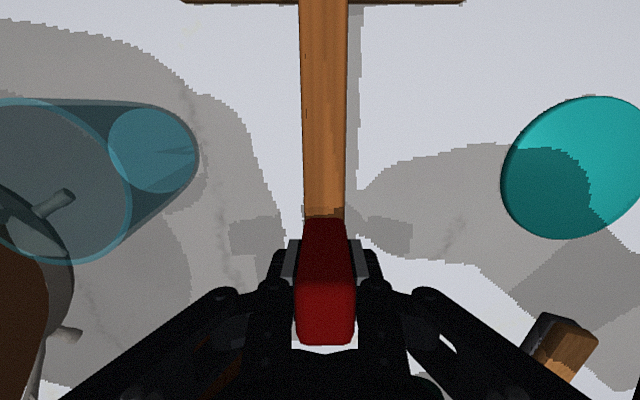

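View pics/c4z.png

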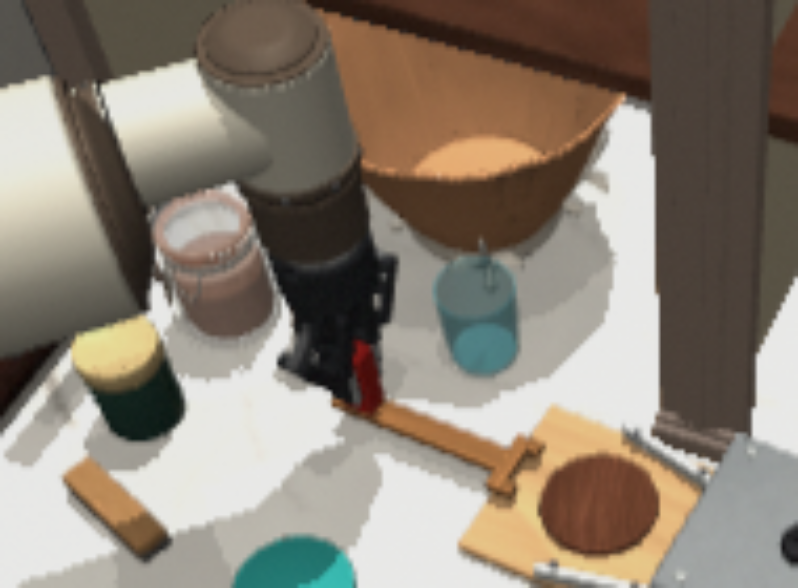

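```bash
python3 -m handwheel '0 0 0 0 0 0.5 1;0 0 0 0 0 0 1;0 0 0 0 0 0 1;0 0 0 0 0 0 1'
python3 - <<'E'
from h import *
c=robot.get_obs(); print(c['tcp_pos'],c['wrist_force'],c['wrist_torque'])
im=save('side','side5.png')
cv2.imwrite('pics/s5z.png',cv2.resize(im[110:230,190:330,::-1],None,fx=5.5,fy=5,interpolation=cv2.INTER_CUBIC))
f=np.array([-.075,-.9972,0]);f/=np.linalg.norm(f);y=np.array([-f[1],f[0],0]);O=np.array([.5636,.0575,0])
t=c['tcp_pos']-O; print('wax x,y',t@f,t@y)
E
```

```text
clock: 10.1
tcp_pos: [0.5876, 0.3582, 0.0573]
tool_rot: [[-0.075, -0.997, 0.0], [-0.997, 0.075, 0.0], [-0.0, -0.0, -1.0]]
wrist_force: [0.5, -0.1, -1.9]
finger_gap: 0.272
[0.58764069 0.35816593 0.05734226] [ 0.52331149 -0.05917676 -1.85993959] [0.08893165 0.00838387 0.02689822]
wax x,y -0.3016221665316026 0.0014234115480257945
```

View pics/s5z.png

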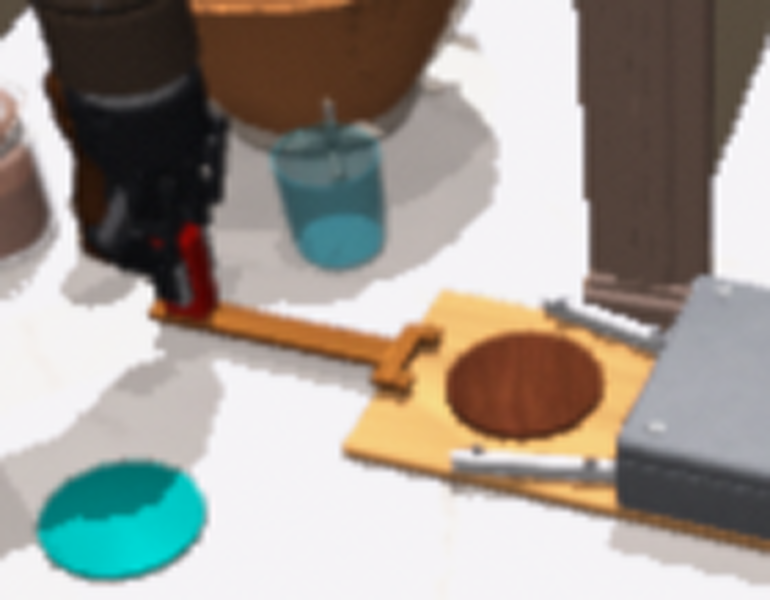

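```bash
python3 -m handwheel '0 0 0 1 0 0.05 1;0 0 0 1 0 0 1;0 0 0 1 0 0 1;0 0 0 1 0 0 1;0 0 0 1 0.05 0 1;0 0 0 1 0.05 0 1;0 0 0 1 0 0 1;0 0 0 1 0 0 1;0 0 0 0 0 0 1;0 0 0 0 0 0 1'
cat > st.py <<'E'
from h import *
import sys
c=robot.get_obs()
f=np.array([-.075,-.9972,0]);f/=np.linalg.norm(f);y=np.array([-f[1],f[0],0]);O=np.array([.5636,.0575,0])
t=c['tcp_pos']-O; print('wax x,y',round(t@f*1e3,1),round(t@y*1e3,1),'z',c['tcp_pos'][2].round(4),'F feed',(c['wrist_force']@f).round(2),'lat',(c['wrist_force']@y).round(2),'z',c['wrist_force'][2].round(2))
for cam in sys.argv[1:]:
    im=save(cam,f"{cam}_{c['clock']:.2f}.png")
    b=(110,230,190,390) if cam!='wrist' else (0,400,0,640)
    cv2.imwrite('pics/z.png',cv2.resize(im[b[0]:b[1],b[2]:b[3],::-1],None,fx=4 if cam!='wrist' else 1,fy=4 if cam!='wrist' else 1,interpolation=cv2.INTER_CUBIC))
E
python3 st.py side; cp pics/z.png pics/z1.png
```

```text
clock: 11.4
tcp_pos: [0.5807, 0.2785, 0.0569]
tool_rot: [[-0.075, -0.997, 0.0], [-0.997, 0.075, 0.0], [-0.0, -0.0, -1.0]]
wrist_force: [0.3, 0.4, -1.5]
finger_gap: 0.271
wax x,y -221.7 0.5 z 0.0569 F feed -0.39 lat 0.23 z -1.53
```

View pics/z1.png

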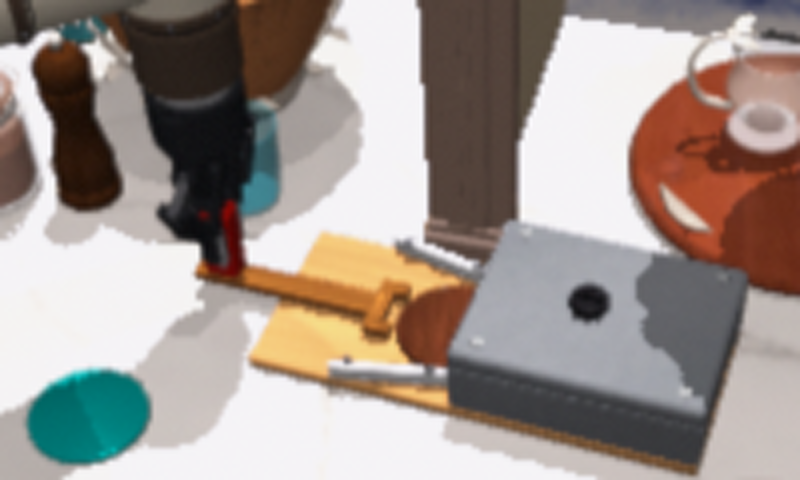

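The coaster is entering the opening centred, with the fork right behind it at about (390,305) in the zoom. I'll carry on more slowly.

```bash
python3 -m handwheel '0 0 0 0.6 0 0 1;0 0 0 0.6 0.05 0 1;0 0 0 0.6 0 0 1;0 0 0 0.6 0 0 1;0 0 0 0.6 0 0 1;0 0 0 0.5 0 0 1;0 0 0 0.5 0 0 1;0 0 0 0 0 0 1'
python3 st.py side; cp pics/z.png pics/z2.png
```

```text
clock: 12.45
tcp_pos: [0.577, 0.2381, 0.0568]
tool_rot: [[-0.075, -0.997, -0.0], [-0.997, 0.075, -0.0], [0.0, 0.0, -1.0]]
wrist_force: [0.9, -0.2, -1.2]
finger_gap: 0.272
wax x,y -181.1 -0.2 z 0.0568 F feed 0.14 lat 0.87 z -1.2
```

View pics/z2.png

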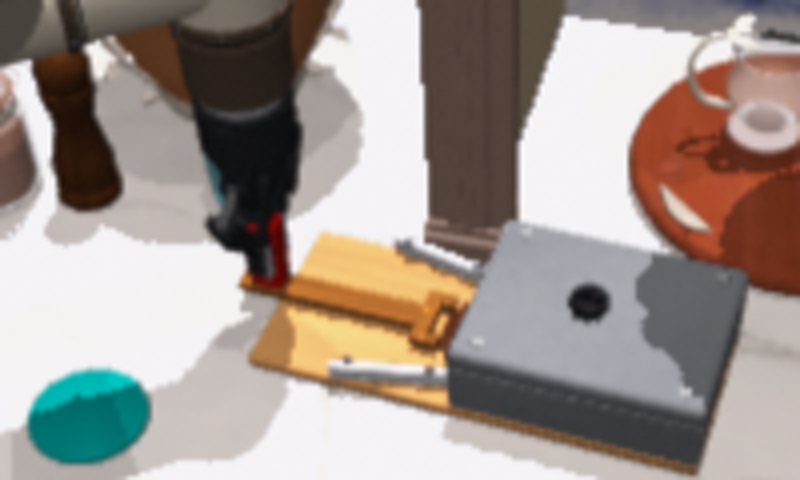

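```bash
python3 -m handwheel '0 0 0 0.5 0 0 1;0 0 0 0.5 0 0 1;0 0 0 0.5 0 0 1;0 0 0 0.5 0 0 1;0 0 0 0.5 0 0 1;0 0 0 0.5 0 0 1'
python3 st.py
python3 -m handwheel '0 0 0 0.4 0 0 1;0 0 0 0.4 0 0 1;0 0 0 0.4 0 0 1;0 0 0 0.4 0 0 1;0 0 0 0 0 0 1'
python3 st.py wrist; cp pics/z.png pics/z3.png
```

```text
clock: 13.25
tcp_pos: [0.5763, 0.2108, 0.0578]
tool_rot: [[-0.074, -0.997, 0.005], [-0.997, 0.074, 0.004], [-0.005, -0.004, -1.0]]
wrist_force: [0.7, 5.3, -1.6]
finger_gap: 0.272
wax x,y -153.9 1.1 z 0.0578 F feed -5.35 lat 0.28 z -1.61
clock: 13.88
tcp_pos: [0.5734, 0.1921, 0.0567]
tool_rot: [[-0.075, -0.997, -0.001], [-0.997, 0.075, -0.001], [0.001, 0.001, -1.0]]
wrist_force: [1.6, 3.2, -2.6]
finger_gap: 0.274
wax x,y -134.9 -0.3 z 0.0567 F feed -3.28 lat 1.35 z -2.63
```

View pics/z3.png

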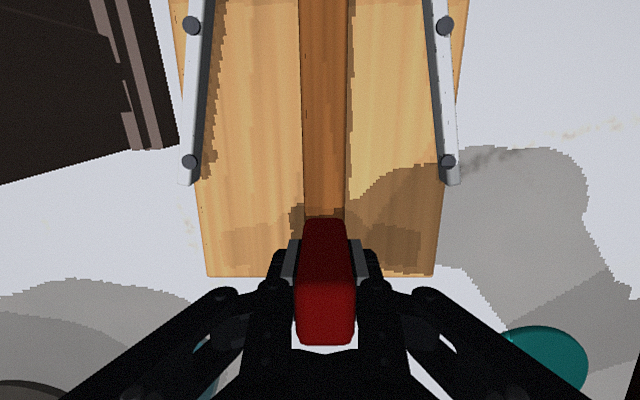

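```bash
python3 -m handwheel '0 0 0 0.2 0 0 1;0 0 0 0.2 0 0 1;0 0 0 0.2 0 0 1;0 0 0 0.2 0 0 1;0 0 0 0.2 0 0 1;0 0 0 0 0 0 1'; python3 st.py
python3 -m handwheel '0 0 0 0.1 0 0 1;0 0 0 0.1 0 0 1;0 0 0 0.1 0 0 1;0 0 0 0 0 0 1'; python3 st.py
```

```text
clock: 14.68
tcp_pos: [0.5727, 0.1824, 0.0567]
tool_rot: [[-0.075, -0.997, -0.0], [-0.997, 0.075, -0.0], [0.0, 0.0, -1.0]]
wrist_force: [0.1, 3.8, -3.7]
finger_gap: 0.27
wax x,y -125.2 -0.3 z 0.0567 F feed -3.8 lat -0.17 z -3.74
clock: 15.18
tcp_pos: [0.5726, 0.1796, 0.0568]
tool_rot: [[-0.075, -0.997, -0.0], [-0.997, 0.075, -0.0], [0.0, 0.0, -1.0]]
wrist_force: [0.4, 4.6, -3.1]
finger_gap: 0.268
wax x,y -122.5 -0.2 z 0.0568 F feed -4.63 lat 0.07 z -3.06
```

```bash
python3 -m handwheel '0 0 0 0.1 0 0 1;0 0 0 0.1 0 0 1;0 0 0 0.1 0 0 1;0 0 0 0 0 0 1'; python3 st.py
```

```text
clock: 15.68
tcp_pos: [0.5724, 0.1766, 0.0568]
tool_rot: [[-0.075, -0.997, -0.0], [-0.997, 0.075, -0.0], [0.0, 0.0, -1.0]]
wrist_force: [0.6, 3.8, -3.7]
finger_gap: 0.274
wax x,y -119.4 -0.2 z 0.0568 F feed -3.86 lat 0.27 z -3.69
```

```bash
python3 -m handwheel '0 0 0 0.1 0 0 1;0 0 0 0.1 0 0 1;0 0 0 0.1 0 0 1;0 0 0 0 0 0 1'; python3 st.py
```

```text
clock: 16.18
tcp_pos: [0.5722, 0.1736, 0.0568]
tool_rot: [[-0.075, -0.997, -0.0], [-0.997, 0.075, -0.0], [0.0, 0.0, -1.0]]
wrist_force: [0.0, 3.9, -3.1]
finger_gap: 0.269
wax x,y -116.4 -0.2 z 0.0568 F feed -3.91 lat -0.26 z -3.13
```

```bash
python3 -m handwheel '0 0 0 0.1 0 0 1;0 0 0 0.1 0 0 1;0 0 0 0.1 0 0 1;0 0 0 0 0 0 1'; python3 st.py
```

```text
clock: 16.68
tcp_pos: [0.5719, 0.1706, 0.0568]
tool_rot: [[-0.075, -0.997, -0.0], [-0.997, 0.075, -0.0], [0.0, 0.0, -1.0]]
wrist_force: [-0.1, 3.6, -3.3]
finger_gap: 0.273
wax x,y -113.4 -0.2 z 0.0568 F feed -3.58 lat -0.41 z -3.29
```

```bash
python3 -m handwheel '0 0 0 0.1 0 0 1;0 0 0 0.1 0 0 1;0 0 0 0.1 0 0 1;0 0 0 0 0 0 1'; python3 st.py
```

```text
clock: 17.18
tcp_pos: [0.5717, 0.1676, 0.0568]
tool_rot: [[-0.075, -0.997, -0.0], [-0.997, 0.075, -0.0], [0.0, 0.0, -1.0]]
wrist_force: [0.3, 3.5, -3.7]
finger_gap: 0.275
wax x,y -110.4 -0.2 z 0.0568 F feed -3.52 lat 0.02 z -3.68
```

```bash
python3 -m handwheel '0 0 0 0.1 0 0 1;0 0 0 0.1 0 0 1;0 0 0 0.1 0 0 1;0 0 0 0 0 0 1'; python3 st.py
```

```text
clock: 17.68
tcp_pos: [0.5718, 0.1653, 0.0569]
tool_rot: [[-0.075, -0.997, 0.001], [-0.997, 0.075, 0.001], [-0.001, -0.001, -1.0]]
wrist_force: [-0.4, 5.6, -3.0]
finger_gap: 0.269
wax x,y -108.1 0.1 z 0.0569 F feed -5.57 lat -0.85 z -3.01
```

```bash
python3 -m handwheel '0 0 0 0.1 0 0 1;0 0 0 0.1 0 0 1;0 0 0 0 0 0 1'; python3 st.py
```

```text
clock: 18.05
tcp_pos: [0.5721, 0.1642, 0.0571]
tool_rot: [[-0.075, -0.997, 0.002], [-0.997, 0.075, 0.003], [-0.003, -0.002, -1.0]]
wrist_force: [0.2, 8.0, -4.5]
finger_gap: 0.271
wax x,y -107.0 0.5 z 0.0571 F feed -7.97 lat -0.39 z -4.47
```

```bash
python3 -m handwheel '0 0 0 0.1 0 0 1;0 0 0 0.1 0 0 1;0 0 0 0.1 0 0 1;0 0 0 0 0 0 1;0 0 0 0 0 0 1'; python3 st.py
```

```text
clock: 18.68
tcp_pos: [0.5726, 0.1626, 0.0575]
tool_rot: [[-0.075, -0.997, 0.005], [-0.997, 0.075, 0.005], [-0.005, -0.004, -1.0]]
wrist_force: [-0.1, 12.6, -3.4]
finger_gap: 0.275
wax x,y -105.5 1.1 z 0.0575 F feed -12.54 lat -1.06 z -3.39
```

```bash
python3 -m handwheel '0 0 0 0.1 0 0 1;0 0 0 0 0 0 1;0 0 0 0 0 0 1;0 0 0 0 0 0 1;0 0 0 0 0 0 1;0 0 0 0 0 0 1'; python3 st.py side; cp pics/z.png pics/z4.png
```

```text
clock: 19.42
tcp_pos: [0.5727, 0.1621, 0.0577]
tool_rot: [[-0.076, -0.997, 0.005], [-0.997, 0.076, 0.006], [-0.006, -0.005, -1.0]]
wrist_force: [-1.1, 12.7, -4.4]
finger_gap: 0.272
wax x,y -105.0 1.3 z 0.0577 F feed -12.54 lat -2.04 z -4.45
```

View pics/z4.png

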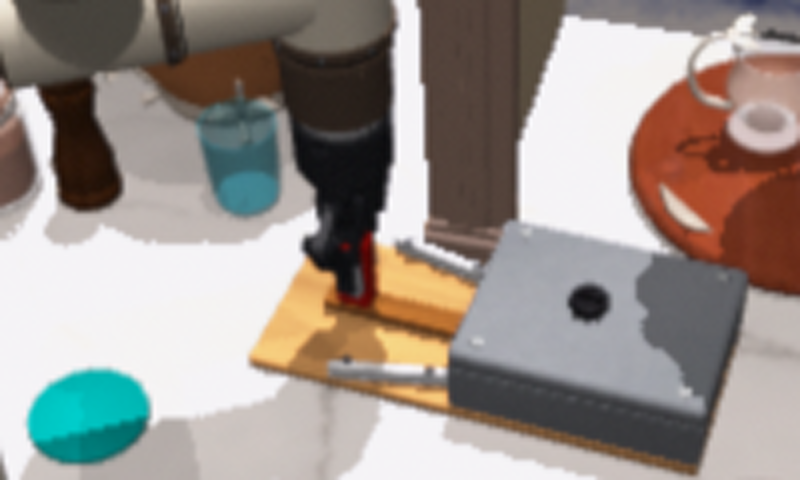

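```bash
python3 -m handwheel '0 0 0 -0.1 0 0 1;0 0 0 -0.1 0 0 1;0 0 0 -0.1 0 0 1;0 0 0 -0.1 0 0 1;0 0 0 -0.1 0 0 1;0 0 0 -0.1 0 0 1;0 0 0 -0.2 0 0 1;0 0 0 -0.3 0 0 1;0 0 0 -0.5 0 0 1;0 0 0 0 0 0 1'; python3 st.py
python3 -m handwheel '0 0 0 -1 0 0 1;0 0 0 -2 0 0 1;0 0 0 -2 0 0 1;0 0 0 -2 0 0 1;0 0 0 -2 0 0 1;0 0 0 -2 0 0 1;0 0 0 -2 0 0 1;0 0 0 -2 0 0 1;0 0 0 -2 0 0 1;0 0 0 0 0 0 1'; python3 st.py side; cp pics/z.png pics/z5.png
```

```text
clock: 20.72
tcp_pos: [0.5722, 0.1749, 0.0568]
tool_rot: [[-0.075, -0.997, -0.0], [-0.997, 0.075, -0.0], [0.0, 0.0, -1.0]]
wrist_force: [0.9, -0.7, -1.8]
finger_gap: 0.27
wax x,y -117.7 -0.2 z 0.0568 F feed 0.66 lat 0.99 z -1.8
clock: 21.98
tcp_pos: [0.5851, 0.3461, 0.0567]
tool_rot: [[-0.073, -0.997, 0.001], [-0.997, 0.073, 0.0], [-0.001, -0.001, -1.0]]
wrist_force: [0.1, 0.4, -2.0]
finger_gap: 0.269
wax x,y -289.5 -0.2 z 0.0567 F feed -0.43 lat 0.1 z -1.96
```

View pics/z5.png

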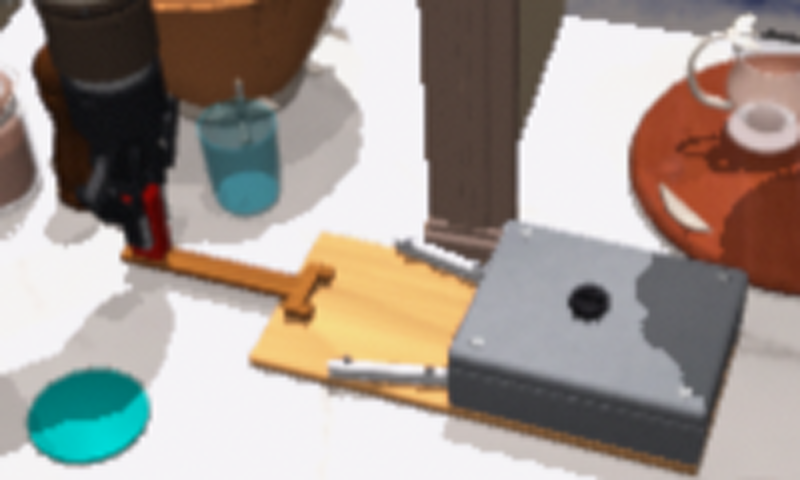

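```bash
python3 -m handwheel '0 0 0 0 0 -5 1;0 0 0 0 0 -5 1;0 0 0 3.9 3.2 0 1;0 0 0 3.9 3.2 0 1;0 0 0 3.9 3.2 0 1;0 0 0 3.8 3 0 1;0 0 0 3.7 3 0 1;0 0 0 0 0 0 1;0 0 0 0 0 0 1'; python3 st.py
```

```text
clock: 23.15
tcp_pos: [0.4157, 0.1645, 0.1576]
tool_rot: [[-0.075, -0.997, 0.002], [-0.997, 0.075, 0.001], [-0.001, -0.002, -1.0]]
wrist_force: [0.3, 0.4, -1.3]
finger_gap: 0.272
wax x,y -95.6 -155.6 z 0.1576 F feed -0.4 lat 0.24 z -1.32
```

```bash
python3 -m handwheel '0 0 0 0 0 4 1;0 0 0 0 0 4 1;0 0 0 0 0 2 1;0 0 0 0 0 0.8 1;0 0 0 0 0 0.3 1;0 0 0 0 0 0.2 1;0 0 0 0 0 0 1;0 0 0 0 0 0 1'; python3 st.py wrist;cp pics/z.png pics/z6.png
```

```text
clock: 24.15
tcp_pos: [0.4154, 0.1647, 0.0444]
tool_rot: [[-0.075, -0.997, 0.001], [-0.997, 0.075, 0.001], [-0.001, -0.001, -1.0]]
wrist_force: [-0.8, 0.8, -1.7]
finger_gap: 0.27
wax x,y -95.8 -155.9 z 0.0444 F feed -0.78 lat -0.86 z -1.68
```

View pics/z6.png

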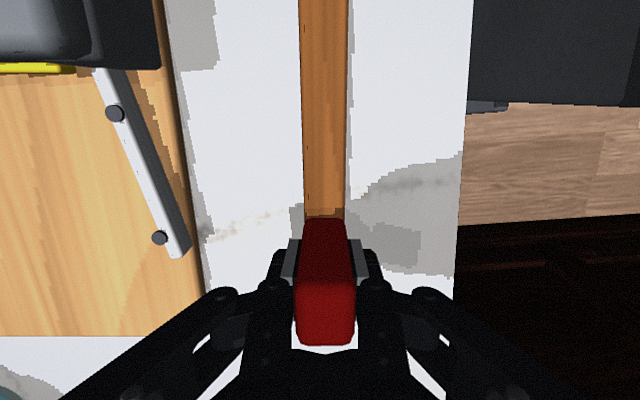

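```bash
python3 -m handwheel '0 0 0 0 0 0.2 1;0 0 0 0 0 0.1 1;0 0 0 0 0 0 1;0 0 0 0 0 0 1'; python3 st.py
```

```text
clock: 24.7
tcp_pos: [0.4153, 0.1646, 0.0417]
tool_rot: [[-0.074, -0.997, 0.001], [-0.997, 0.074, 0.0], [-0.0, -0.001, -1.0]]
wrist_force: [-2.0, -0.2, 7.1]
finger_gap: 0.267
wax x,y -95.7 -155.9 z 0.0417 F feed 0.33 lat -1.93 z 7.1
```

The stick is bearing on the worktop, so I'll release and lift off.

```bash
python3 -m handwheel '0 0 0 0 0 -0.05 0.5;0 0 0 0 0 0 0;0 0 0 0 0 0 0;0 0 0 0 0 0 0;0 0 0 0 0 0 0;0 0 0 0 0 0 0;0 0 0 0 0 -1 0;0 0 0 0 0 -3 0;0 0 0 0 0 -5 0;0 0 0 0 0 -5 0'; python3 -m handwheel '0 0 0 -4 0 -3 0;0 0 0 -4 0 -3 0;0 0 0 0 0 0 0;0 0 0 0 0 0 0'
python3 - <<'E'
from h import *
save('wrist','wf.png'); im=save('scene','sf.png'); cv2.imwrite('pics/sfz.png',cv2.resize(im[100:310,170:450,::-1],None,fx=2.8,fy=2.8,interpolation=cv2.INTER_CUBIC))
E
```

```text
clock: 25.95
tcp_pos: [0.4148, 0.1643, 0.1834]
tool_rot: [[-0.075, -0.997, 0.0], [-0.997, 0.075, 0.0], [-0.0, -0.0, -1.0]]
wrist_force: [0.7, 1.2, 0.1]
finger_gap: 0.999
clock: 26.45
tcp_pos: [0.4202, 0.2436, 0.2409]
tool_rot: [[-0.075, -0.997, -0.001], [-0.997, 0.075, -0.001], [0.001, 0.001, -1.0]]
wrist_force: [0.2, -1.0, 0.0]
finger_gap: 0.998
```

View pics/wf.png

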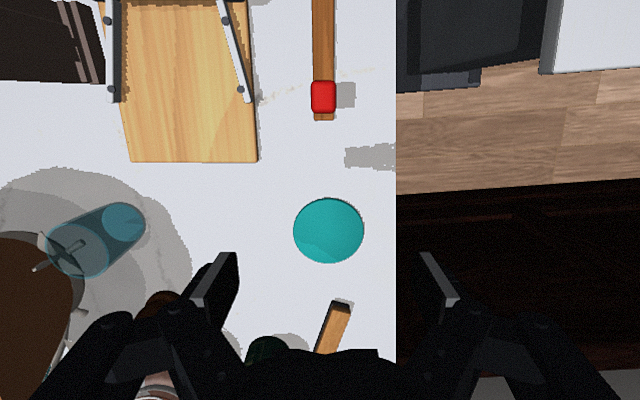

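View pics/sfz.png

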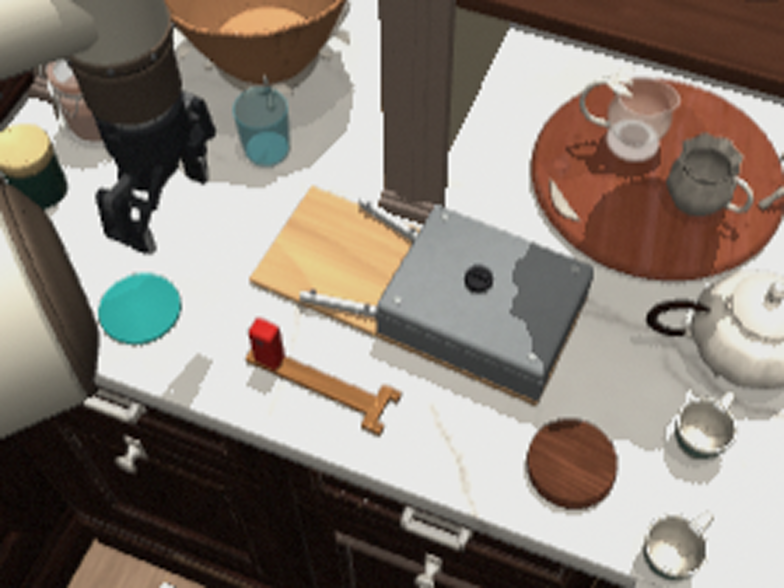

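The stick lies flat, clear of the bed, with its handle at about (265,343) in the zoom. The coaster is out of sight under the hood, and everything else stands where it did, so I'll hand in.

```bash
python3 -c "
from station import robot
print(robot.sign_off())"
```

```text
the job is handed in; nothing more can be done
None
```

I gripped the stick by its red handle and fed the coaster through the opening. It met the end stop with the stick's origin about 108 mm in front of the hood's face. I then pressed with a total of about 12.5 N for over a second. Of that, roughly 3.5 N was pad drag, so about 9 N was on the stop. The coaster's centre was then about 92 mm behind the face. I drew the stick out slowly, laid it flat on the worktop beside the waxer and handed in after about 26.5 s.

**Last checks:**
- **Coaster:** The pictures show the bed empty and the coaster out of sight in the hood. I could not see whether it still bears on the stop; I inferred that from the pad drag.
- **Stick:** It lies flat near where it started, clear of the bed.
- **Bystanders:** The mill, glass, coaster stack, cups and turquoise disc look unmoved. I judged this by eye and did not re-measure them.

**Disagreements:**
- **Waxer pose:** The roof knob, taken as the hood's centre, put the waxer's origin about 12 mm off the bed, fence and hood-edge estimates. I went by those edges.
- **Contact position:** It fell within the expected range.

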